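Wind open the desk book press and load the notebook

ROBOT

A 7-joint arm with a two-finger parallel gripper is mounted at the origin on the work surface. World frame = base frame: x ahead of the robot, y to its left, z up, the work surface at z = 0. Lengths are in m, angles in rad, forces in N, time in s.
With the tool pointing down it reaches from about 0.425 to 0.95 m from the base axis. Payload 4.7 kg.
Tool frame: the origin (TCP) lies at the very end of the fingers, on their centre line; the grasp point (between the pads) lies manip.grasp_offset behind it (manip.grasp_offset is the distance from the TCP to the grasp point, in m); z points along the fingers, x is the direction in which the jaws open and shut, and the axes are right-handed (so a half turn about z gives the same grasp; the last joint's range is limited). The gripper opens to 87 mm and grips with 3 to 60 N. Pads are 19 mm wide; open, the fingers measure 117 mm over their backs; the gripper's body (75 mm by 190 mm) begins 51 mm behind the grasp point.
Start: joints at [1.304, 0.469, -0.049, 1.532, 0.024, 1.141, -0.082], TCP at [0.159, -0.656, 0.223] pointing down, gripper open.
Joint ranges: [-2.59, 2.59], [-0.33, 1.99], [-1.39, 1.29], [0.1, 2.45], [-1.04, 4.18], [0.21, 1.99], [-2.66, 2.66]. Speed limits (rad/s): [2.57, 2.57, 3.14, 3.14, 3.14, 3.14, 3.14].

INTERFACE

Orientations are given as a unit quaternion [w, x, y, z].
In Python, from bench import manip gives the robot as it stands. The module is installed in compiled form; this text tells all that it offers.
- The arm moves only by the shell command python3 -m handwheel 'ROWS' [OPENING] [FORCE]. ROWS is JSON, a list of rows, each a list of 6 numbers: the shift along the world's x, y, z in mm, then the turn, a rotation vector about the world's x, y, z in rad. In form: [[x, y, z, wx, wy, wz], ...]. A call has 1 to 10 rows; each row is the pose to reach, as a shift and turn from the pose commanded when the call began; what a row does not reach only later rows make up. A row lasts 1/10 s, in which the tool goes at most 50 mm and 8.59 degrees, less where a joint would pass 70% of its speed; a pose out of reach is approached as far as the arm can. A call with a gripper value outside its range is refused whole. OPENING is the opening, from 0 (shut) to 1 (fully open), set as the call begins (- or left out, the last holds). The fingers move at their own pace and stop on an object; FORCE is the grip in N (left out, the last holds). Time passes only in rows, so rows that repeat a pose let the fingers close. It gives the time, the measured TCP pose, the force and the opening at its end, in the units of the state.
- manip.get_obs(): the state, without advancing time (a new reading comes with each control period).
- manip.read_camera(name): name is "scene" or "side" or "wrist"; returns a dict with "img" (400x640x3 uint8, red, green, blue), "z_map" (400x640 float32, m along the optical axis (not along the pixel's ray), 0 where there is no reading), "K" (3x3 intrinsics, pixels), "dist" ([k1, k2, p1, p2, k3] as OpenCV has them; the pictures are not rectified), "pose" (4x4, takes a point from camera to world coordinates); the wrist camera has in their place "mount" (4x4, takes a point from camera to tool coordinates, whose origin is the TCP and whose axes are the tool frame's). Camera axes: x right, y down, z forward; pixel columns grow to the right and rows downward; lengths in m; the calibration is good to about 2 mm. A picture is of the moment at which its call begins: read the wrist's pose just before it.
- manip.sign_off(): hands the job in, once; it reports no verdict.
The state is a dict: "clock": time; "joint_pos": joint angles; "joint_vel": joint speeds; "tau": joint torques, N m; "eef_pos": TCP position; "ee_rot": TCP orientation; "wrist_force": force on the tool from outside, world axes, zero at the start; "moment": the same for the moment, N m; "width": finger opening in m.
Only numpy, scipy, OpenCV 4.12 (cv2) and the standard library are available. Lean on these libraries where they do the work, as an engineer would, in place of code of your own. Each camera call takes 0.05 s, during which the arm holds its last target. There are 200 camera calls.

TASK

Wind the little book press open by its red handwheel, counter-clockwise seen from above and letting your hand rise with the spindle, until the plate is fully up and the screw sits snug against its top stop: feel for the stop, nip it up lightly, and do not wrench or haul on the wheel. Then gently push the blue notebook that waits on the bed all the way in under the raised plate until its edge rests flat against the back fence, let go, and leave everything else on the desk where it is.

Things in the scene. Friction and masses are not known exactly. Their poses are not given: they have to be found in the camera images.
- press: White desk book press, fixed to the desk. Origin on the desk right under the vertical spindle; z up. Its mouth faces its own -x, its back is +x. The bed reaches from x = -240 to +70 mm and y = -100 to +100 mm, its top 20 mm above the desk. Two steel posts, 18 mm thick, stand at x = 0, y = -82 and +82 mm.
- fence (a point): Middle of the front face of the steel back fence on the bed, at x = +45 mm in the press's frame, 33 mm above the desk; the fence is 130 mm wide (y), stands 26 mm above the bed and yields by a stiff spring, 4 N per mm, up to 6 mm.
- crosshead_top (a point): Middle of the top of the white crosshead on the posts, on the spindle axis 92 mm above the desk; the crosshead is 50 mm in x, 200 mm in y, 24 mm high, with a brass nut 40 mm wide and 10 mm high on it.
- plate_underside (a point): Middle of the underside of the aluminium plate (platen) below the crosshead, 80 (x) by 124 (y) by 10 mm. It starts 10 to 15 mm above the bed, too low for the notebook, and rises with the screw to about 24 mm above the bed.
- wheel_center (a point): Centre of the red handwheel, half-way up its rim: solid disc, 60 mm diameter, rim 16 mm high, 6 mm steel cap on top, on the vertical spindle. As it turns counter-clockwise seen from above it rises 4.77 mm per rad (30 mm a turn). The screw takes about 0.25 N m, stays where it is left and needs two or three grasps across the rim. 28 mm free below the rim.
- hub (a joint): Twist of the handwheel against the screw (rad): it sits on a sprung torque hub, 4 N m per rad, 0 unloaded, positive when turned in the opening direction. About 0.06 while the screw turns; it climbs once the hard top stop is reached, 2 to 3 rad on from the start. Snug on the stop: held a moment with 0.12 to 0.25 (0.5 to 1 N m). More than 0.3 (1.2 N m) either way is wrenching.
- hub_slide (a joint): Shift of the handwheel along the spindle (m, up positive): the same hub is sprung lengthwise, 4 N per mm, about 0 unloaded. It shows how hard the hand pulls up or presses down on the wheel, for instance when it does not rise with the spindle. More than 5 mm (20 N) either way is hauling.
- notebook_center (a point): Centre of the loose blue hardback notebook, 160 (x) by 110 (y) by 20 mm (z), about 0.3 kg, lying flat on the bed before the mouth, its x axis roughly along the press's x, a little off-centre and skewed. Home: its +x edge flat on the fence, centre at x = -35 mm in the press's frame. Push on its -x end; more than 25 N damages it.
- cup: White cup standing on a fixed white saucer, 84 mm wide, 62 mm high. Origin under its centre. Bystander.
- glue_jar: Glue jar, 52 mm diameter, 70 mm high. Origin under its centre. Bystander.
- phone: Black phone lying flat, 148 by 72 by 9 mm. Origin under its centre. Bystander.
- small_books: Pile of small books bound together, 150 by 105 by 42 mm. Origin under its centre. Bystander.
- bone_folder: Cream bone folder lying flat, 150 by 20 by 5 mm. Origin under its centre. Bystander.
- pencil_pot: Grey pencil pot, 72 mm diameter, 100 mm high with pencils to 165 mm. Origin under its centre. Bystander.
Things that resemble listed ones, but are neither listed nor needed, are in the scene too. What is meant by the part that bears notebook_center is not orange or yellow, and is the smaller of those in its own colour.

How it is judged:
By the outcome, as a careful person would: the job done as asked, in the order asked, and still so for the second after the job is handed in, with the robot touching nothing.
It also fails if it takes over 72 s, if anything falls off the work surface, if the arm or the gripper's body presses on something with over 40 N, if the wrist force passes 120 N, or if a joint passes its speed limit or range.

## Working session

There is one attempt and no reset: what is moved stays moved. The work goes in short steps, Python scripts to look and compute and a shell command to move; the robot and the scene stay as the last step left them, time stands still between calls to the robot, and variables do not carry over. Pictures are saved under pics/ and viewed, about 8 in all and at most 12, crops included, and the job is handed in when it is done.

```bash
mkdir -p pics; cat > h.py <<'E'
import numpy as np, cv2
from bench import manip
def pts(c, uv, T=None):
    uv=np.array(uv,float).reshape(-1,2)
    n=cv2.undistortPoints(uv.reshape(-1,1,2),c["K"],np.array(c["dist"],float)).reshape(-1,2)
    out=[]
    for (u,v),(a,b) in zip(uv,n):
        z=c["z_map"][int(round(v)),int(round(u))]
        P=(c["pose"] if T is None else T)
        out.append((P@np.array([a*z,b*z,z,1]))[:3])
    return np.array(out)
E
python3 - <<'E'
from h import *
print(manip.get_obs(), manip.grasp_offset)
a=[]
for n in("scene","side"):
    c=manip.read_camera(n); np.save(f"{n}.npy",c,allow_pickle=True)
    cv2.imwrite(f"pics/{n}1.png",c["img"][:,:,::-1]); print(c["pose"])
E
```

```text
{'clock': 0.0, 'joint_pos': array([ 1.30409046,  0.46941593, -0.04860876,  1.53367535,  0.02413621,
        1.14097987, -0.08228701]), 'joint_vel': array([ 0.00173651,  0.00078827, -0.00093902,  0.00064029,  0.0012743 ,
        0.00068726,  0.00140388]), 'tau': array([ 1.08238228e-04, -5.07979238e+01, -8.08006385e-02, -2.36157310e+01,
       -6.14084769e-02,  3.78075975e-02,  1.62676438e-04]), 'eef_pos': array([ 0.15888105, -0.65543195,  0.22152454]), 'ee_rot': array([-5.46611018e-04,  7.86015060e-01, -6.18206624e-01, -7.71789475e-04]), 'wrist_force': array([ 0.29219332, -0.29609545, -0.02028467]), 'moment': array([0.02921637, 0.02217402, 0.02013479]), 'width': 0.0869337304980814} 0.0187
[[ 0.52616909  0.63582021 -0.5646935   1.36563622]
 [ 0.85029319 -0.38388465  0.36004731 -0.53808596]
 [ 0.01214819 -0.66960081 -0.74262183  1.23314573]
 [ 0.          0.          0.          1.        ]]
[[ 0.84685606 -0.40516506  0.34449397  0.0095729 ]
 [-0.53174947 -0.63437304  0.56108229 -0.79935679]
 [-0.00879325 -0.65834042 -0.75266896  1.19280406]
 [ 0.          0.          0.          1.        ]]
```

View pics/scene1.png

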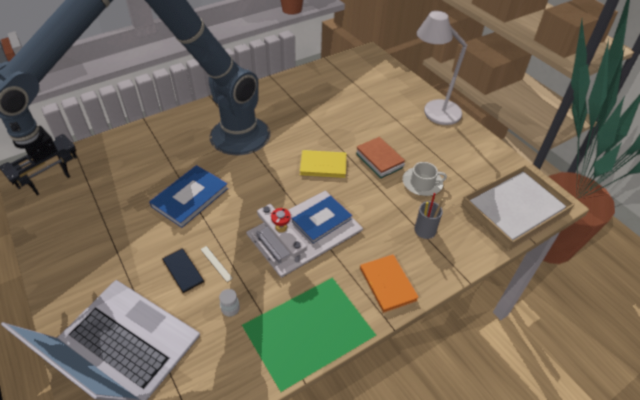

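View pics/side1.png

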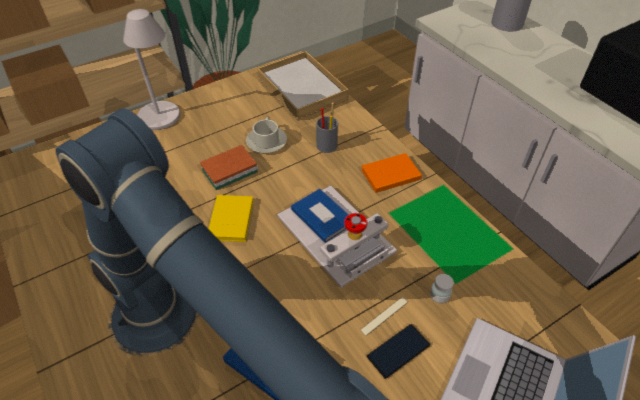

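The scene view shows two blue books: one on the press bed at (322,218), and a larger one on the bare desk at (190,195). The smaller one on the bed fits. The yellow (323,163) and orange (388,282) books are decoys. The red wheel is at (281,217). I'll confirm this in an enlarged crop.

```bash
python3 - <<'E'
from h import *
A=np.load("scene.npy",allow_pickle=True).item();B=np.load("side.npy",allow_pickle=True).item()
a=cv2.resize(A["img"][185:280,240:370],None,fx=5,fy=5,interpolation=cv2.INTER_CUBIC)
b=cv2.resize(B["img"][180:285,270:400],None,fx=5,fy=5,interpolation=cv2.INTER_CUBIC)
cv2.imwrite("pics/a.png",a[:,:,::-1]);cv2.imwrite("pics/b.png",b[:,:,::-1])
# colour/plane fits
for n,c in(("scene",A),("side",B)):
    v,u=np.mgrid[0:400,0:640]; z=c["z_map"]
    nn=cv2.undistortPoints(np.stack([u,v],-1).reshape(-1,1,2).astype(float),c["K"],np.array(c["dist"],float)).reshape(400,640,2)
    P=np.concatenate([nn*z[...,None],z[...,None]],-1)@c["pose"][:3,:3].T+c["pose"][:3,3]
    I=c["img"].astype(int); r,g,bl=I[...,0],I[...,1],I[...,2]
    blue=(bl>r+40)&(bl>g+20)&(z>0)
    k,l,s,_=cv2.connectedComponentsWithStats(blue.astype(np.uint8))
    for i in range(1,k):
        if s[i,4]>150:
            q=P[l==i]; top=q[np.abs(q[:,2]-np.percentile(q[:,2],80))<.006]
            print(n,s[i],np.median(top[:,2]),cv2.minAreaRect((top[:,:2]*1000).astype(np.float32)))
    red=(r>g+70)&(r>bl+70)&(P[...,2]>.08)&(P[...,2]<.2)&(z>0)
    k,l,s,_=cv2.connectedComponentsWithStats(red.astype(np.uint8))
    for i in range(1,k):
        if s[i,4]>40: q=P[l==i]; print(n,"red",s[i],q.mean(0),q.min(0),q.max(0))
    box=(P[...,2]>.013)&(P[...,2]<.027)&(z>0)
    np.save(n+"_P.npy",P)
E
```

```text
scene [ 150  166   76   57 1669] 0.02475152015369675 ((210.3905029296875, -289.800537109375), (151.81942749023438, 218.46133422851562), 21.69282341003418)
scene [ 292  196   59   44 1052] 0.03761475495350597 ((538.1571044921875, 27.884784698486328), (113.01229095458984, 159.26353454589844), 7.20450496673584)
scene red [271 208  20  18 195] [ 0.55063934 -0.12552049  0.14521526] [ 0.51696182 -0.1514128   0.13434039] [ 0.57887768 -0.09636565  0.15163613]
side [ 292  189   56   53 1285] 0.037678169144301776 ((533.0096435546875, 29.880477905273438), (112.71163940429688, 158.06771850585938), 7.540589332580566)
side [224 350  56  50 510] 0.025631826130490754 ((134.98463439941406, -294.7761535644531), (26.525714874267578, 172.27137756347656), 17.096328735351562)
side red [345 213  22  20 280] [ 0.5383688  -0.12569233  0.14490234] [ 0.51319611 -0.15189924  0.10151337] [ 0.5726491  -0.09231082  0.15167754]
```

View pics/a.png

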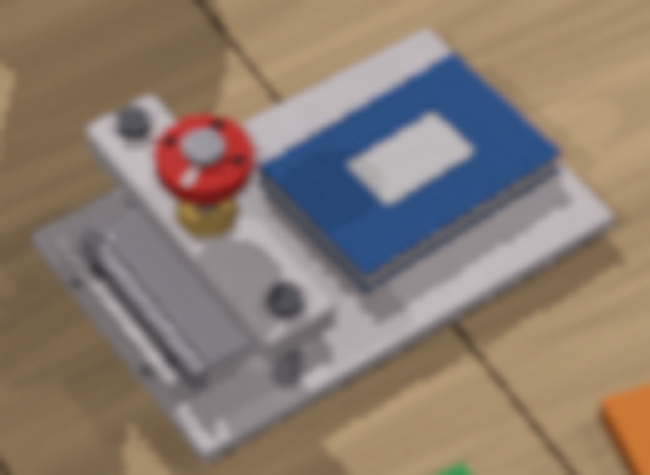

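View pics/b.png

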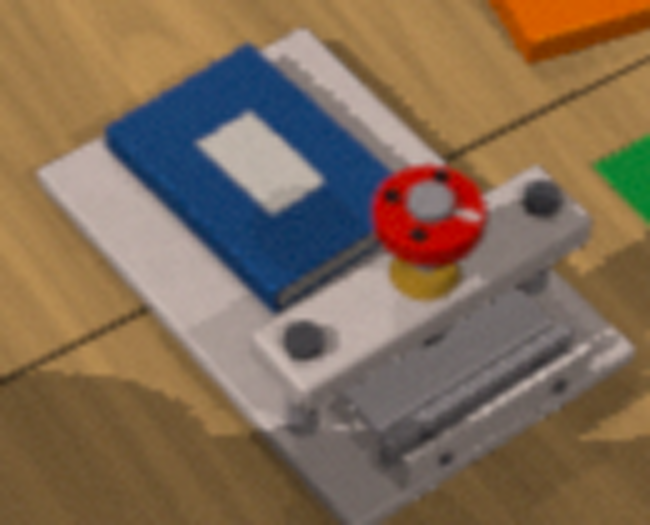

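```bash
python3 - <<'E'
from h import *
for n in("scene","side"):
    P=np.load(n+"_P.npy");c=np.load(n+".npy",allow_pickle=True).item();I=c["img"].astype(int)
    near=(np.hypot(P[...,0]-.545,P[...,1]+.05)<.26)&(c["z_map"]>0)
    grey=(I.max(-1)-I.min(-1)<45)
    for nm,lo,hi in(("cross",.084,.099),("bed",.013,.026)):
        m=near&grey&(P[...,2]>lo)&(P[...,2]<hi)
        k,l,s,_=cv2.connectedComponentsWithStats(m.astype(np.uint8)); 
        q=P[m] if nm=="bed" else P[l==1+np.argmax(s[1:,4])]
        print(n,nm,len(q),np.median(q[:,2]),cv2.minAreaRect((q[:,:2]*1000).astype(np.float32)))
    w=np.hypot(P[...,0]-.547,P[...,1]+.125)<.04
    q=P[w&(P[...,2]>.125)]; print(np.histogram(q[:,2],np.arange(.125,.165,.003)))
    q=q[q[:,2]>.143]; print(n,"wheel",cv2.minEnclosingCircle((q[:,:2]*1000).astype(np.float32)))
# bolts + corners
A=np.load("scene.npy",allow_pickle=True).item();B=np.load("side.npy",allow_pickle=True).item()
f=lambda ox,oy,l:[(ox+u/5,oy+v/5) for u,v in l]
print(pts(A,f(240,185,[(133,123),(285,298),(204,145),(425,40),(600,212),(210,450),(45,238)])).round(4))
print(pts(B,f(270,180,[(303,340),(541,197),(432,200),(300,38),(50,175),(360,515),(622,350)])).round(4))
E
```

```text
scene cross 642 0.08926810475231817 ((547.9796752929688, -123.34280395507812), (199.58938598632812, 51.916507720947266), 4.338623523712158)
scene bed 1902 0.0177014702413002 ((542.0025634765625, -37.859771728515625), (204.3716278076172, 312.2390441894531), 3.9743685722351074)
(array([ 1,  4,  7,  8, 23, 33, 89, 87, 37, 18,  5,  0,  0]), array([0.125, 0.128, 0.131, 0.134, 0.137, 0.14 , 0.143, 0.146, 0.149,
       0.152, 0.155, 0.158, 0.161, 0.164]))
scene wheel ((547.8990478515625, -121.02967071533203), 31.0277042388916)
side cross 838 0.0897766804147001 ((541.4503784179688, -122.55138397216797), (198.05934143066406, 52.895511627197266), 3.1641697883605957)
side bed 1971 0.01794001504569387 ((536.903076171875, -37.538665771484375), (202.9652862548828, 312.6455078125), 3.6269774436950684)
(array([  0,   1,   5,  14,  21,  28, 110, 114,  57,  22,   2,   0,   0]), array([0.125, 0.128, 0.131, 0.134, 0.137, 0.14 , 0.143, 0.146, 0.149,
       0.152, 0.155, 0.158, 0.161, 0.164]))
side wheel ((543.5460815429688, -122.70501708984375), 32.01115417480469)
[[ 0.4721 -0.1308  0.1008]
 [ 0.6312 -0.1181  0.0981]
 [ 0.5489 -0.1226  0.153 ]
 [ 0.4406  0.1027  0.0148]
 [ 0.6237  0.1164  0.0169]
 [ 0.6495 -0.1808  0.0147]
 [ 0.4643 -0.1938  0.0213]]
[[ 0.4598 -0.1301  0.0982]
 [ 0.6241 -0.1172  0.0954]
 [ 0.542  -0.1254  0.1548]
 [ 0.6165  0.1123  0.0206]
 [ 0.4326  0.1016  0.0174]
 [ 0.4554 -0.194   0.018 ]
 [ 0.6414 -0.1808  0.0143]]
```

The smaller blue notebook lies on the bed in front of the mouth, with a white label. The red wheel is on top of the press, and the fence is at the far end (world -y). Press origin is about (0.545, -0.1225), and its +x is at world yaw of about -86.2°. I'm moving above the wheel, pre-turning clockwise to leave room for the opening turn.

```bash
python3 -m handwheel '[[19,26,10,0,0,-0.1],[45,62,20,0,0,-0.2],[71,98,30,0,0,-0.3],[97,134,30,0,0,-0.4],[123,170,30,0,0,-0.5],[149,206,30,0,0,-0.6],[175,242,30,0,0,-0.7],[201,278,30,0,0,-0.8],[227,314,30,0,0,-0.9],[240,332,30,0,0,-0.9]]' 1 30; python3 -c "
from bench import manip;o=manip.get_obs();print(o['joint_pos'].round(2))"
```

```text
clock: 1.1
eef_pos: [0.4013, -0.3198, 0.2524]
ee_rot: [0.001, -0.441, 0.898, 0.001]
wrist_force: [-0.1, 0.4, 0.0]
width: 0.0872
[ 0.68  0.18 -0.11  1.87  0.02  1.09 -1.66]
```

```bash
python3 -m handwheel '[[20,28,0,0,0,0],[46,64,0,0,0,-0.05],[72,100,0,0,0,-0.1],[98,136,0,0,0,-0.15],[124,172,0,0,0,-0.2],[144,197,0,0,0,-0.2],[144,197,0,0,0,-0.2],[144,197,0,0,0,-0.2]]'; python3 - <<'E'
from h import *
from scipy.spatial.transform import Rotation as R
o=manip.get_obs();c=manip.read_camera("wrist")
print(o['joint_pos'].round(2),o['wrist_force'],o['moment'])
w=o['ee_rot'];T=np.eye(4);T[:3,:3]=R.from_quat([w[1],w[2],w[3],w[0]]).as_matrix();T[:3,3]=o['eef_pos'];T=T@c["mount"];c["pose"]=T
np.save("w1.npy",c,allow_pickle=True)
cv2.imwrite("pics/w1.png",c["img"][:,:,::-1])
z=c["z_map"];v,u=np.mgrid[0:400,0:640]
nn=cv2.undistortPoints(np.stack([u,v],-1).reshape(-1,1,2).astype(float),c["K"],np.array(c["dist"],float)).reshape(400,640,2)
P=np.concatenate([nn*z[...,None],z[...,None]],-1)@T[:3,:3].T+T[:3,3]
I=c["img"].astype(int);r,g,b=I[...,0],I[...,1],I[...,2]
m=(r>g+60)&(r>b+60)&(z>0)&(np.hypot(P[...,0]-.545,P[...,1]+.123)<.06)
q=P[m];print(len(q),np.percentile(q,[1,25,50,75,99],axis=0))
t=q[q[:,2]>np.percentile(q[:,2],75)-.006];print(cv2.minEnclosingCircle((t[:,:2]*1000).astype(np.float32)))
m=(b>r+40)&(b>g+20)&(z>0)&(P[...,2]>.03);q=P[m]
if len(q)>50:print("nb",np.median(q[:,2]),cv2.minAreaRect((q[:,:2]*1000).astype(np.float32)))
E
```

```text
clock: 1.9
eef_pos: [0.5429, -0.1265, 0.252]
ee_rot: [-0.001, -0.348, 0.938, 0.0]
wrist_force: [-0.0, -1.0, 0.8]
width: 0.0869
[ 0.34  0.26 -0.22  1.77  0.07  1.12 -2.34] [-0.02477937 -1.02883801  0.79795427] [ 0.03704354  0.02365487 -0.04623719]
2386 [[ 0.51671964 -0.15161705  0.1387316 ]
 [ 0.53231838 -0.13911008  0.14685266]
 [ 0.54695977 -0.12612243  0.14739227]
 [ 0.55973172 -0.11100592  0.14787784]
 [ 0.57248629 -0.09544329  0.14911554]]
((544.2205810546875, -123.00787353515625), 29.800182342529297)
nb 0.03895935011821003 ((542.700439453125, -49.60038757324219), (111.83857727050781, 316.06463623046875), 5.527673721313477)
```

View pics/w1.png

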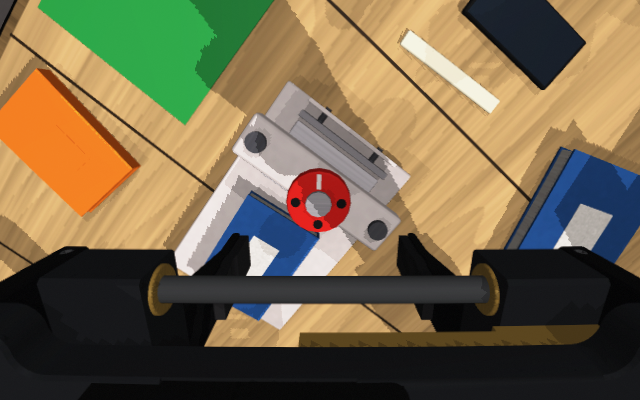

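The wrist view shows the wheel at (318,200). It measures centre (0.5442, -0.1230), rim top 0.1475 and radius 29.8 mm, all matching the spec. I'm descending and gripping.

```bash
python3 -m handwheel '[[1,3,-40,0,0,0],[1,3,-80,0,0,0],[1,3,-110,0,0,0],[1,3,-125,0,0,0],[1,3,-131,0,0,0],[1,3,-131,0,0,0],[1,3,-131,0,0,0]]'; python3 -m handwheel '[[0,0,0,0,0,0],[0,0,0,0,0,0],[0,0,0,0,0,0],[0,0,0,0,0,0],[0,0,0,0,0,0],[0,0,0,0,0,0]]' 0.6 30; python3 -c "
from bench import manip;o=manip.get_obs();print(o['moment'],o['wrist_force'])"
```

```text
clock: 2.65
eef_pos: [0.5446, -0.1249, 0.1226]
ee_rot: [0.001, -0.346, 0.938, -0.001]
wrist_force: [-0.0, 0.5, 0.9]
width: 0.087
clock: 3.25
eef_pos: [0.5454, -0.1231, 0.122]
ee_rot: [0.001, -0.347, 0.938, -0.0]
wrist_force: [3.8, 3.0, 0.4]
width: 0.0591
[ 0.57667139 -0.70515901  0.01588265] [3.78168963 3.03019377 0.36780362]
```

```bash
python3 -m handwheel '[[0,0,0.1,0,0,0.03],[0,0,0.3,0,0,0.08],[0,0,0.7,0,0,0.14],[0,0,1,0,0,0.2],[0,0,1.2,0,0,0.26],[0,0,1.5,0,0,0.32],[0,0,1.8,0,0,0.38],[0,0,2,0,0,0.44],[0,0,2.4,0,0,0.5],[0,0,2.4,0,0,0.5]]'; python3 - <<'E'
from h import *
from scipy.spatial.transform import Rotation as R
o=manip.get_obs();w=o['ee_rot'];x=R.from_quat([w[1],w[2],w[3],w[0]]).as_matrix()[:,0]
print(o['moment'],o['wrist_force'],np.arctan2(x[1],x[0]),o['joint_pos'][6],o['eef_pos'])
E
```

```text
clock: 4.25
eef_pos: [0.546, -0.1222, 0.1244]
ee_rot: [0.002, -0.569, 0.822, -0.0]
wrist_force: [5.5, 5.2, -1.6]
width: 0.059
[ 0.96420171 -1.15393089 -0.24430879] [ 5.52200056  5.22667515 -1.5682122 ] -1.9307378898962355 -1.9408592113255805 [ 0.54602494 -0.122158    0.12442139]
```

```bash
cat > m.py <<'E'
from h import *
from scipy.spatial.transform import Rotation as R
o=manip.get_obs();w=o['ee_rot'];x=R.from_quat([w[1],w[2],w[3],w[0]]).as_matrix()[:,0]
print("M",o['moment'].round(3),"F",o['wrist_force'].round(2),"yaw",np.arctan2(x[1],x[0]).round(3),"j",o['joint_pos'].round(2),o['eef_pos'].round(4))
E
python3 -m handwheel '[[0.3,0.3,0.2,0,0,0.05],[0.5,0.5,0.6,0,0,0.12],[1,1,0.9,0,0,0.19],[1,1,1.2,0,0,0.26],[1,1,1.6,0,0,0.33],[1,1,1.9,0,0,0.4],[1,1,2.2,0,0,0.47],[1,1,2.6,0,0,0.54],[1,1,2.9,0,0,0.6],[1,1,2.9,0,0,0.6]]'; python3 m.py
python3 -m handwheel '[[0,0,0.2,0,0,0.05],[0,0,0.6,0,0,0.12],[0,0,0.9,0,0,0.19],[0,0,1.2,0,0,0.26],[0,0,1.6,0,0,0.33],[0,0,1.9,0,0,0.4],[0,0,2.2,0,0,0.47],[0,0,2.6,0,0,0.54],[0,0,2.9,0,0,0.6],[0,0,2.9,0,0,0.6]]'; python3 m.py
```

```text
clock: 5.25
eef_pos: [0.5463, -0.1207, 0.1271]
ee_rot: [-0.002, 0.787, -0.617, 0.0]
wrist_force: [4.0, 5.3, -1.0]
width: 0.0589
M [ 1.184 -0.906 -0.249] F [ 3.97  5.26 -1.01] yaw -1.331 j [ 0.51  0.43 -0.47  1.89  0.24  0.88 -1.41] [ 0.5463 -0.1207  0.1271]
clock: 6.25
eef_pos: [0.5457, -0.1194, 0.1299]
ee_rot: [-0.003, 0.934, -0.357, -0.0]
wrist_force: [2.0, 8.9, -0.8]
width: 0.0592
M [ 1.603 -0.694 -0.271] F [ 1.98  8.89 -0.77] yaw -0.73 j [ 0.61  0.45 -0.61  1.88  0.32  0.9  -0.88] [ 0.5457 -0.1194  0.1299]
```

```bash
python3 -m handwheel '[[0,0.5,0.2,0,0,0.05],[0,1,0.5,0,0,0.1],[0,1.5,0.7,0,0,0.15],[0,2,1,0,0,0.2],[0,2.5,1.2,0,0,0.24],[0,2.5,1.2,0,0,0.24]]'; python3 m.py
python3 -m handwheel '[[0,0,0.2,0,0,0.04],[0,0,0.4,0,0,0.08],[0,0,0.4,0,0,0.08]]'; python3 m.py
```

```text
clock: 6.85
eef_pos: [0.5452, -0.1188, 0.1309]
ee_rot: [-0.001, 0.97, -0.243, -0.0]
wrist_force: [1.2, 5.2, -0.2]
width: 0.0589
M [ 1.022 -0.567 -0.291] F [ 1.2   5.21 -0.2 ] yaw -0.491 j [ 0.65  0.46 -0.67  1.88  0.35  0.92 -0.67] [ 0.5452 -0.1188  0.1309]
clock: 7.15
eef_pos: [0.545, -0.1187, 0.1313]
ee_rot: [-0.001, 0.979, -0.204, -0.0]
wrist_force: [2.0, 4.5, -0.0]
width: 0.0593
M [ 1.014 -0.584 -0.266] F [ 1.97  4.52 -0.04] yaw -0.411 j [ 0.67  0.47 -0.69  1.88  0.36  0.92 -0.6 ] [ 0.545  -0.1187  0.1313]
```

```bash
python3 -m handwheel '[[0,0,0.2,0,0,0.04],[0,0,0.4,0,0,0.08],[0,0,0.4,0,0,0.08]]'; python3 m.py
python3 -m handwheel '[[0,0,0.2,0,0,0.04],[0,0,0.4,0,0,0.08],[0,0,0.4,0,0,0.08]]'; python3 m.py
```

```text
clock: 7.45
eef_pos: [0.5449, -0.1186, 0.1317]
ee_rot: [-0.001, 0.986, -0.165, -0.0]
wrist_force: [0.9, 6.0, -0.3]
width: 0.0591
M [ 1.005 -0.462 -0.288] F [ 0.86  5.96 -0.29] yaw -0.331 j [ 0.68  0.47 -0.7   1.88  0.37  0.93 -0.53] [ 0.5449 -0.1186  0.1317]
clock: 7.75
eef_pos: [0.5447, -0.1186, 0.132]
ee_rot: [-0.001, 0.992, -0.125, -0.0]
wrist_force: [0.7, 5.6, -0.7]
width: 0.0587
M [ 1.047 -0.433 -0.27 ] F [ 0.74  5.59 -0.71] yaw -0.251 j [ 0.69  0.48 -0.72  1.88  0.39  0.93 -0.46] [ 0.5447 -0.1186  0.132 ]
```

```bash
python3 -m handwheel '[[0,0,0.2,0,0,0.04],[0,0,0.4,0,0,0.08],[0,0,0.5,0,0,0.12],[0,0,0.5,0,0,0.12]]'; python3 m.py

```

```text
clock: 8.15
eef_pos: [0.5445, -0.1185, 0.1325]
ee_rot: [-0.001, 0.998, -0.066, -0.001]
wrist_force: [0.2, 5.7, 1.0]
width: 0.0593
M [ 1.124 -0.298 -0.254] F [0.17 5.7  0.98] yaw -0.131 j [ 0.71  0.49 -0.75  1.88  0.4   0.94 -0.36] [ 0.5445 -0.1185  0.1325]
```

```bash
python3 -m handwheel '[[0,0,0.2,0,0,0.04],[0,0,0.4,0,0,0.08],[0,0,0.4,0,0,0.08]]'; python3 m.py

```

```text
clock: 8.45
eef_pos: [0.5443, -0.1185, 0.1328]
ee_rot: [-0.001, 1.0, -0.026, -0.001]
wrist_force: [-0.5, 4.3, 0.9]
width: 0.0589
M [ 1.147 -0.311 -0.356] F [-0.47  4.3   0.86] yaw -0.052 j [ 0.73  0.49 -0.77  1.88  0.41  0.94 -0.29] [ 0.5443 -0.1185  0.1328]
```

```bash
python3 -m handwheel '[[0,0,0.1,0,0,0.02],[0,0,0.1,0,0,0.04],[0,0,0.1,0,0,0.04]]'; python3 m.py

```

```text
clock: 8.75
eef_pos: [0.5442, -0.1185, 0.1328]
ee_rot: [-0.002, 1.0, -0.006, -0.001]
wrist_force: [-1.0, 5.3, 0.4]
width: 0.0593
M [ 1.19  -0.322 -0.523] F [-0.98  5.34  0.44] yaw -0.013 j [ 0.73  0.49 -0.78  1.88  0.42  0.95 -0.25] [ 0.5442 -0.1185  0.1328]
```

The torque climbs at the hub rate, so this is the stop. I'll nip it to about 0.74 N m and hold.

```bash
python3 -m handwheel '[[0,0,0,0,0,0.03],[0,0,0,0,0,0.055],[0,0,0,0,0,0.055],[0,0,0,0,0,0.055]]'; python3 m.py;  python3 -m handwheel '[[0,0,0,0,0,0],[0,0,0,0,0,0],[0,0,0,0,0,0],[0,0,0,0,0,0],[0,0,0,0,0,0],[0,0,0,0,0,0],[0,0,0,0,0,0],[0,0,0,0,0,0]]'; python3 m.py

```

```text
clock: 9.15
eef_pos: [0.5441, -0.1185, 0.1328]
ee_rot: [-0.002, 1.0, 0.021, -0.001]
wrist_force: [-0.2, 6.4, 1.2]
width: 0.0591
M [ 1.239 -0.275 -0.705] F [-0.19  6.36  1.16] yaw 0.041 j [ 0.74  0.5  -0.79  1.87  0.43  0.95 -0.21] [ 0.5441 -0.1185  0.1328]
clock: 9.95
eef_pos: [0.5441, -0.1185, 0.1328]
ee_rot: [-0.002, 1.0, 0.021, -0.001]
wrist_force: [0.3, 5.9, 1.0]
width: 0.0593
M [ 1.202 -0.161 -0.693] F [0.34 5.88 0.98] yaw 0.041 j [ 0.74  0.5  -0.79  1.87  0.43  0.95 -0.21] [ 0.5441 -0.1185  0.1328]
```

```bash
python3 -m handwheel '[[0,0,0,0,0,-0.04],[0,0,0,0,0,-0.08],[0,0,0,0,0,-0.12],[0,0,0,0,0,-0.16],[0,0,0,0,0,-0.16]]'; python3 m.py;  python3 -m handwheel '[[0,0,0,0,0,0],[0,0,0,0,0,0],[0,0,0,0,0,0],[0,0,0,0,0,0],[0,0,20,0,0,0],[0,0,50,0,0,0],[0,0,90,0,0,0],[0,0,130,0,0,0],[0,0,130,0,0,0]]' 1; python3 m.py

```

```text
clock: 10.45
eef_pos: [0.5445, -0.1185, 0.1329]
ee_rot: [-0.001, 0.998, -0.058, -0.001]
wrist_force: [-0.1, 5.3, 0.6]
width: 0.059
M [ 1.116 -0.382 -0.131] F [-0.07  5.28  0.61] yaw -0.117 j [ 0.72  0.49 -0.76  1.88  0.4   0.94 -0.34] [ 0.5445 -0.1185  0.1329]
clock: 11.35
eef_pos: [0.5483, -0.1205, 0.2689]
ee_rot: [0.001, 0.998, -0.059, 0.005]
wrist_force: [-0.4, 0.7, 0.5]
width: 0.0868
M [ 0.017 -0.114 -0.053] F [-0.37  0.75  0.53] yaw -0.118 j [ 0.79  0.35 -0.83  1.72  0.28  1.18 -0.23] [ 0.5483 -0.1205  0.2689]
```

```bash
python3 -m handwheel '[[-4,40,0,0,0,0.05],[-8,85,0,0,0,0.1],[-10,130,0,0,0,0.15],[-14,180,-10,0,0,0.19],[-14,220,-20,0,0,0.19],[-14,250,-30,0,0,0.19],[-14,270,-40,0,0,0.19],[-14,270,-40,0,0,0.19],[-14,270,-40,0,0,0.19]]' 0.7; python3 m.py; python3 - <<'E'
from h import *
from scipy.spatial.transform import Rotation as R
A=np.load("scene.npy",allow_pickle=True).item()
print("pot,cup,sb,yel",pts(A,[(428,218),(428,200),(425,175),(380,152),(323,160)]).round(3))
o=manip.get_obs();c=manip.read_camera("wrist")
w=o['ee_rot'];T=np.eye(4);T[:3,:3]=R.from_quat([w[1],w[2],w[3],w[0]]).as_matrix();T[:3,3]=o['eef_pos'];T=T@c["mount"];c["pose"]=T
print(c["mount"].round(3))
np.save("w2.npy",c,allow_pickle=True);cv2.imwrite("pics/w2.png",c["img"][:,:,::-1])
z=c["z_map"];v,u=np.mgrid[0:400,0:640]
nn=cv2.undistortPoints(np.stack([u,v],-1).reshape(-1,1,2).astype(float),c["K"],np.array(c["dist"],float)).reshape(400,640,2)
P=np.concatenate([nn*z[...,None],z[...,None]],-1)@T[:3,:3].T+T[:3,3];np.save("w2P.npy",P)
I=c["img"].astype(int);r,g,b=I[...,0],I[...,1],I[...,2]
m=(b>r+40)&(b>g+20)&(z>0)&(P[...,2]>.034)&(P[...,2]<.046)&(P[...,1]>-.1);q=P[m]
print("nb",len(q),np.median(q[:,2]),cv2.minAreaRect((q[:,:2]*1000).astype(np.float32)),q.min(0),q.max(0))
E
```

```text
clock: 12.25
eef_pos: [0.5309, 0.1488, 0.2226]
ee_rot: [0.001, 0.999, 0.036, -0.001]
wrist_force: [0.5, -0.3, -0.0]
width: 0.061
M [-0.096 -0.084  0.068] F [ 0.46 -0.28 -0.04] yaw 0.072 j [ 0.35  0.41 -0.91  1.79  0.36  1.12 -0.61] [0.5309 0.1488 0.2226]
pot,cup,sb,yel [[ 0.748  0.272  0.095]
 [ 0.633  0.396 -0.006]
 [ 0.547  0.452  0.011]
 [ 0.394  0.366  0.04 ]
 [ 0.299  0.185  0.011]]
[[ 1.    -0.     0.001 -0.   ]
 [ 0.     0.956  0.295 -0.08 ]
 [-0.001 -0.295  0.956 -0.161]
 [ 0.     0.     0.     1.   ]]
nb 6206 0.039261179254058226 ((534.527099609375, 28.313255310058594), (109.16487121582031, 160.84527587890625), 6.430657863616943) [ 0.47222744 -0.05650766  0.03434347] [0.59734891 0.11323429 0.04160755]
```

View pics/w2.png

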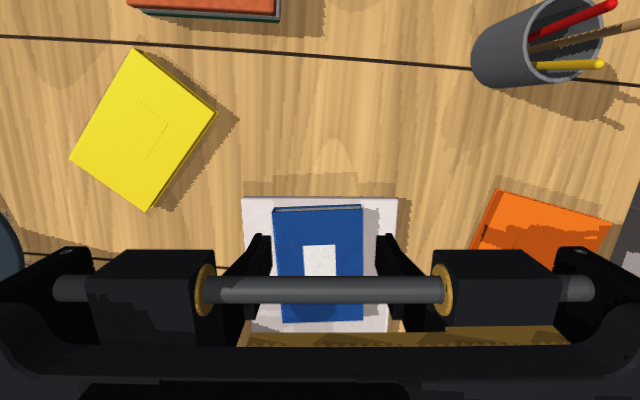

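The wrist view shows the notebook at (318,262) with its -x end near row 208 and the bed end at row 197. The fingers clear everything here. I'm descending behind the notebook.

```bash
python3 -c "
from h import *
P=np.load('w2P.npy')
p=[P[201,248],P[201,290],P[201,392],P[201,330]];print(np.array(p).round(4), np.polyfit([P[202,k,0] for k in range(248,392,6)],[P[202,k,1] for k in range(248,392,6)],1))
c=np.load('w2.npy',allow_pickle=True).item();print(pts(c,[(243,198),(395,198)]).round(4))
"
python3 -m handwheel '[[-1,2,-40,0,0,0],[-3,2,-85,0,0,0],[-3,2,-130,0,0,0],[-3,2,-170,0,0,0],[-3,2,-190,0,0,0],[-3,2,-195,0,0,0],[-3,2,-195,0,0,0],[-3,2,-195,0,0,0]]'; python3 m.py
```

```text
[[0.4391 0.1073 0.0202]
 [0.4915 0.1106 0.0188]
 [0.6196 0.1197 0.0183]
 [0.5417 0.1142 0.0186]] [0.07603528 0.07671799]
[[0.4325 0.1103 0.019 ]
 [0.6231 0.1236 0.0171]]
clock: 13.1
eef_pos: [0.5294, 0.1513, 0.0296]
ee_rot: [-0.0, 0.999, 0.035, 0.001]
wrist_force: [0.5, -1.1, -0.6]
width: 0.0613
M [-0.042 -0.082  0.052] F [ 0.49 -1.1  -0.61] yaw 0.071 j [ 0.2   0.64 -0.74  1.96  0.61  0.77 -0.83] [0.5294 0.1513 0.0296]
```

```bash
python3 -m handwheel '[[0.5,-8,-2,0,0,0],[1,-16,-2,0,0,0],[1.5,-22,-2,0,0,0],[2,-29,-2,0,0,0],[2.6,-36,-2,0,0,0],[3.2,-44,-2,0,0,0],[3.8,-52,-2,0,0,0],[4.4,-60,-2,0,0,0],[5,-68,-2,0,0,0],[5.6,-76,-2,0,0,0]]'; python3 m.py; python3 -m handwheel '[[0.5,-8,0,0,0,0],[1.1,-16,0,0,0,0],[1.8,-24,0,0,0,0],[2.4,-32,0,0,0,0],[3,-40,0,0,0,0],[3.6,-48,0,0,0,0],[4,-54,0,0,0,0],[4.3,-58,0,0,0,0],[4.3,-58,0,0,0,0]]'; python3 m.py
```

```text
clock: 14.1
eef_pos: [0.5337, 0.0749, 0.0262]
ee_rot: [-0.0, 0.999, 0.036, 0.0]
wrist_force: [-0.1, 2.1, 1.2]
width: 0.0607
M [ 0.414 -0.067 -0.026] F [-0.07  2.13  1.17] yaw 0.072 j [ 0.34  0.63 -0.74  1.99  0.61  0.76 -0.69] [0.5337 0.0749 0.0262]
clock: 15.0
eef_pos: [0.5378, 0.0162, 0.0259]
ee_rot: [0.001, 0.999, 0.035, -0.0]
wrist_force: [-0.4, -0.0, 0.4]
width: 0.061
M [-0.055 -0.085  0.041] F [-0.42 -0.04  0.42] yaw 0.071 j [ 0.45  0.63 -0.74  1.99  0.61  0.76 -0.59] [0.5378 0.0162 0.0259]
```

```bash
python3 -m handwheel '[[0.2,-2,0,0,0,0],[0.3,-4,0,0,0,0],[0.4,-6,0,0,0,0],[0.6,-8,0,0,0,0],[0.6,-8,0,0,0,0]]'; python3 m.py; python3 -m handwheel '[[0.1,-1,0,0,0,0],[0.2,-2,0,0,0,0],[0.2,-2,0,0,0,0]]'; python3 m.py;
```

```text
clock: 15.5
eef_pos: [0.5386, 0.009, 0.0261]
ee_rot: [0.0, 0.999, 0.036, -0.0]
wrist_force: [-0.4, -0.1, -0.0]
width: 0.0609
M [ 0.062 -0.148  0.038] F [-0.44 -0.05 -0.04] yaw 0.072 j [ 0.46  0.63 -0.74  1.99  0.61  0.76 -0.57] [0.5386 0.009  0.0261]
clock: 15.8
eef_pos: [0.5388, 0.0074, 0.0262]
ee_rot: [0.0, 0.999, 0.036, 0.0]
wrist_force: [-0.7, 0.3, -0.2]
width: 0.0612
M [ 0.169 -0.144  0.031] F [-0.73  0.35 -0.17] yaw 0.072 j [ 0.47  0.63 -0.74  1.99  0.61  0.76 -0.57] [0.5388 0.0074 0.0262]
```

```bash
for i in 1; do python3 -m handwheel '[[0.1,-1,0,0,0,0],[0.2,-2,0,0,0,0],[0.2,-2,0,0,0,0]]'; done; python3 m.py; python3 -m handwheel '[[0.1,-1,0,0,0,0],[0.2,-2,0,0,0,0],[0.2,-2,0,0,0,0]]'; python3 m.py; python3 -m handwheel '[[0.1,-1,0,0,0,0],[0.2,-2,0,0,0,0],[0.2,-2,0,0,0,0]]'; python3 m.py
```

```text
clock: 16.1
eef_pos: [0.539, 0.0054, 0.0262]
ee_rot: [-0.0, 0.999, 0.036, 0.0]
wrist_force: [0.2, 1.5, -0.2]
width: 0.0609
M [ 0.175 -0.173  0.002] F [ 0.18  1.49 -0.15] yaw 0.072 j [ 0.47  0.63 -0.74  1.99  0.61  0.76 -0.57] [0.539  0.0054 0.0262]
clock: 16.4
eef_pos: [0.5393, 0.0046, 0.0263]
ee_rot: [-0.001, 0.999, 0.036, 0.0]
wrist_force: [0.3, 5.4, -1.3]
width: 0.0609
M [ 0.975 -0.199 -0.158] F [ 0.34  5.43 -1.33] yaw 0.072 j [ 0.47  0.63 -0.74  1.99  0.61  0.76 -0.56] [0.5393 0.0046 0.0263]
clock: 16.7
eef_pos: [0.5397, 0.0037, 0.0264]
ee_rot: [-0.002, 0.999, 0.036, 0.001]
wrist_force: [0.6, 7.2, -1.7]
width: 0.0607
M [ 1.502 -0.212 -0.251] F [ 0.61  7.21 -1.74] yaw 0.072 j [ 0.48  0.63 -0.74  1.99  0.61  0.76 -0.56] [0.5397 0.0037 0.0264]
```

```bash
python3 -m handwheel '[[0,0,0,0,0,-0.01],[0,0,0,0,0,-0.02],[0,0,0,0,0,-0.02]]'; python3 m.py; python3 -m handwheel '[[0,0,0,0,0,-0.01],[0,0,0,0,0,-0.02],[0,0,0,0,0,-0.02]]';  python3 m.py
```

```text
clock: 17.0
eef_pos: [0.5401, 0.004, 0.0266]
ee_rot: [-0.002, 1.0, 0.028, 0.001]
wrist_force: [0.9, 6.8, -0.7]
width: 0.0608
M [ 1.532 -0.237  0.269] F [ 0.93  6.83 -0.65] yaw 0.055 j [ 0.47  0.63 -0.74  1.99  0.61  0.75 -0.57] [0.5401 0.004  0.0266]
clock: 17.3
eef_pos: [0.5403, 0.0046, 0.0267]
ee_rot: [-0.002, 1.0, 0.018, 0.002]
wrist_force: [1.9, 8.9, -0.7]
width: 0.061
M [ 1.741 -0.275  0.382] F [ 1.89  8.93 -0.65] yaw 0.036 j [ 0.47  0.63 -0.73  1.99  0.61  0.75 -0.59] [0.5403 0.0046 0.0267]
```

Pressure shifts from finger to finger within about 0.02 rad, so the edge sits flat on the fence at a yaw of about 0.063. I'll rebalance, back off gently, then retreat.

```bash
python3 -m handwheel '[[0,0,0,0,0,0.01],[0,0,0,0,0,0.02],[0,0,0,0,0,0.028],[0,0,0,0,0,0.028]]'; python3 m.py; python3 -m handwheel '[[0,1,0,0,0,0],[0,2,0,0,0,0],[0,3,0,0,0,0],[-0.2,4,0,0,0,0],[-0.3,5,0,0,0,0],[-0.4,6,0,0,0,0],[-0.6,8,0,0,0,0],[-1,14,0,0,0,0],[-2,30,10,0,0,0],[-4,55,40,0,0,0]]';  python3 -m handwheel '[[-3,45,30,0,0,0],[-6,90,70,0,0,0],[-8,130,110,0,0,0],[-8,150,150,0,0,0],[-8,150,150,0,0,0]]'; python3 m.py; python3 - <<'E'
from h import *
from scipy.spatial.transform import Rotation as R
out=[]
for n in("scene","side"):
    c=manip.read_camera(n);z=c["z_map"]
    v,u=np.mgrid[0:400,0:640]
    nn=cv2.undistortPoints(np.stack([u,v],-1).reshape(-1,1,2).astype(float),c["K"],np.array(c["dist"],float)).reshape(400,640,2)
    P=np.concatenate([nn*z[...,None],z[...,None]],-1)@c["pose"][:3,:3].T+c["pose"][:3,3]
    I=c["img"].astype(int);r,g,b=I[...,0],I[...,1],I[...,2]
    m=(b>r+40)&(b>g+20)&(z>0)&(np.hypot(P[...,0]-.54,P[...,1]+.05)<.2);q=P[m];t=q[abs(q[:,2]-.038)<.006]
    print(n,len(t),cv2.minAreaRect((t[:,:2]*1000).astype(np.float32)) if len(t)>5 else "")
    A=np.load(n+".npy",allow_pickle=True).item()
    d=(np.abs(I-A["img"].astype(int)).sum(-1)>120).astype(np.uint8);k,l,s,_=cv2.connectedComponentsWithStats(d)
    print([list(map(int,x)) for x in s[1:] if x[4]>25])
    crop=c["img"][185:280,240:370] if n=="scene" else c["img"][180:285,270:400]
    out.append(cv2.resize(crop,(400,310),interpolation=cv2.INTER_CUBIC))
cv2.imwrite("pics/f.png",np.hstack(out)[:,:,::-1])
E
```

```text
clock: 17.7
eef_pos: [0.54, 0.0037, 0.0265]
ee_rot: [-0.001, 0.999, 0.032, 0.001]
wrist_force: [0.8, 6.2, -2.1]
width: 0.0609
M [ 1.431 -0.234  0.229] F [ 0.76  6.19 -2.1 ] yaw 0.063 j [ 0.48  0.63 -0.74  1.99  0.61  0.76 -0.57] [0.54   0.0037 0.0265]
clock: 18.7
eef_pos: [0.5334, 0.056, 0.0649]
ee_rot: [0.0, 1.0, 0.029, -0.003]
wrist_force: [0.9, -0.2, -0.1]
width: 0.0606
clock: 19.2
eef_pos: [0.5272, 0.2139, 0.2221]
ee_rot: [-0.003, 0.999, 0.034, 0.004]
wrist_force: [0.6, 0.0, 0.3]
width: 0.061
M [ 0.029 -0.113  0.012] F [0.57 0.02 0.29] yaw 0.067 j [ 0.23  0.44 -0.91  1.76  0.38  1.12 -0.73] [0.5272 0.2139 0.2221]
scene 443 ((540.1400146484375, -42.568626403808594), (110.63917541503906, 67.22518157958984), 3.4578397274017334)
[[0, 0, 113, 195, 6297], [145, 0, 100, 76, 3930], [247, 0, 15, 8, 71], [263, 0, 70, 43, 1070], [339, 50, 69, 110, 3237], [255, 76, 3, 28, 55], [210, 83, 8, 20, 43], [304, 196, 49, 46, 1032], [258, 204, 27, 24, 214], [294, 223, 10, 10, 58], [234, 227, 30, 55, 741], [261, 233, 9, 10, 30], [299, 235, 14, 16, 62], [269, 244, 11, 13, 40], [220, 272, 21, 31, 283], 
[... 771 characters left out ...]
1, 210, 14, 8, 51], [144, 215, 23, 51, 515], [351, 218, 15, 7, 60], [312, 222, 47, 44, 672], [338, 246, 41, 21, 100], [106, 257, 20, 12, 116], [307, 259, 9, 8, 26], [517, 259, 28, 24, 152], [116, 268, 24, 5, 53], [141, 268, 14, 11, 38], [228, 269, 87, 73, 1618], [479, 269, 33, 32, 144], [334, 271, 18, 24, 132], [382, 270, 20, 22, 133], [425, 273, 29, 18, 292], [105, 279, 7, 14, 31], [363, 279, 14, 11, 50], [111, 281, 9, 15, 29], [538, 282, 19, 11, 47], [101, 286, 13, 18, 47], [428, 287, 7, 10, 34], [397, 290, 14, 9, 36], [540, 293, 10, 10, 28], [546, 302, 18, 15, 70], [562, 316, 39, 34, 322], [547, 333, 11, 13, 28], [256, 339, 43, 38, 805], [314, 341, 74, 59, 1414], [557, 348, 50, 52, 1510]]
```

View pics/f.png

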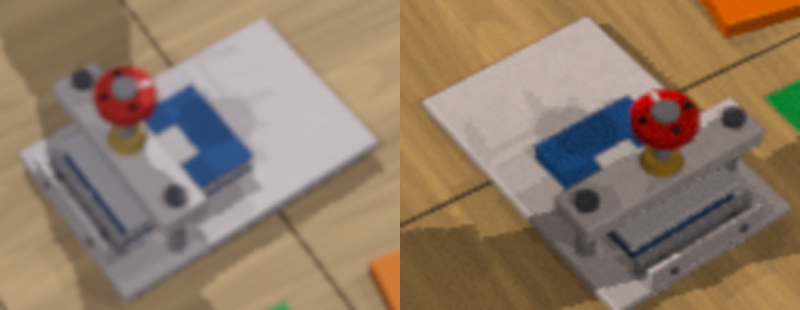

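The notebook is under the plate, with a thin blue strip showing between the plate and the fence. I'll do one close check from above the fence.

```bash
python3 -m handwheel '[[3,-40,30,0,0,0],[6,-85,50,0,0,0],[9,-130,50,0,0,0],[12,-175,50,0,0,0],[15,-220,50,0,0,0],[18,-265,50,0,0,0],[21,-310,50,0,0,0],[24,-355,50,0,0,0],[27,-400,50,0,0,0],[30,-440,50,0,0,0]]'; python3 -m handwheel '[[0,-30,0,0,0,0],[0,-50,0,0,0,0],[0,-50,0,0,0,0],[0,-50,0,0,0,0],[0,-50,0,0,0,0]]'; python3 - <<'E'
from h import *
c=manip.read_camera("wrist");im=c["img"];cv2.imwrite("pics/w3.png",im[:,:,::-1])
E
```

```text
clock: 20.3
eef_pos: [0.555, -0.2375, 0.2637]
ee_rot: [-0.0, 1.0, 0.028, -0.002]
wrist_force: [0.8, -0.9, -0.0]
width: 0.0608
clock: 20.8
eef_pos: [0.5576, -0.2808, 0.2662]
ee_rot: [-0.001, 0.999, 0.032, -0.0]
wrist_force: [-0.7, -0.3, -0.1]
width: 0.0606
```

View pics/w3.png

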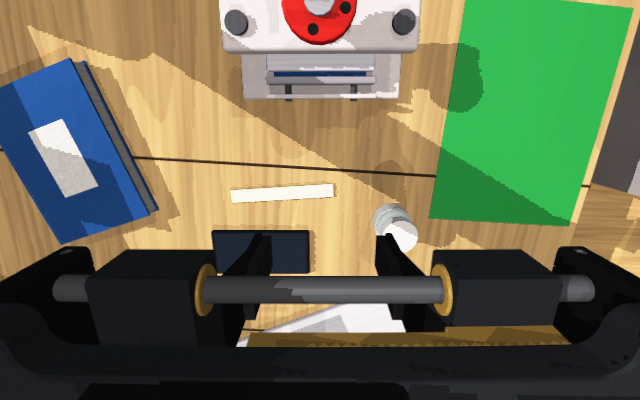

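```bash
python3 -c "
import cv2
i=cv2.imread('pics/w3.png')[45:105,230:415];cv2.imwrite('pics/w3c.png',cv2.resize(i,None,fx=4.3,fy=4.3,interpolation=cv2.INTER_CUBIC))"
```

```text
(no output)
```

View pics/w3c.png

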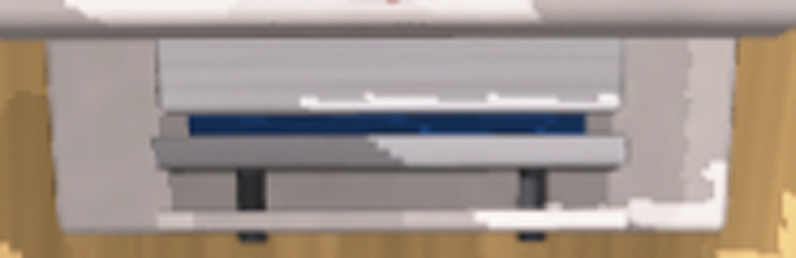

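The close view shows the blue edge meeting the fence along its full width (crop row ~135, columns 190–585), parallel and with no gap. The bystanders look undisturbed. I'm handing in.

```bash
python3 -c "
from bench import manip
print(manip.sign_off())"
```

```text
the job is handed in; nothing more can be done
None
```

The press is wound fully open and the notebook is home against the back fence. I handed the job in at about 21 s with the gripper clear of everything.

- **Wheel:** I turned it counter-clockwise about 2.5 rad in a single grasp, letting the hand rise with the spindle. The screw ran at about 0.27 N m, and the stop showed at about 2.35 rad as the torque began to climb. I held it at 0.70 N m for about a second (about 0.17 rad at the hub), then eased off and released. The measured lengthwise pull stayed under 2 N.
- **Notebook:** I pushed it in with two fingertips until the fence pushed back. Peak force was about 9 N, and I backed off slowly. The contact position matched the expected home within about 2 mm.
- **Last checks:** The close wrist view showed the notebook's edge parallel to the fence with no gap across its width. I compared the bystanders by eye only, in the last picture and the earlier ones; everything in view looked unmoved.
- **Checks that disagreed:**
  - The side camera's final fit of the notebook gave no usable angle, because the arm and crosshead partly hid it.
  - The wheel's centre in y was about 4 mm off my camera estimate, which put up to about 9 N of sideways load on it until I corrected.

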